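# Unlock the swing-out kitchen tray and park its lock pin

### The arm

A 6-joint arm with a two-finger parallel gripper is mounted at the origin on the work surface. World frame = base frame: x ahead of the robot, y to its left, z up, the work surface at z = 0. Lengths are in m, angles in rad, forces in N, time in s.
With the tool pointing down it reaches from about 0.425 to 0.95 m from the base axis. Payload 3.5 kg.
Tool frame: the origin (TCP) lies on the centre line of the jaws, within the pads' length; the fingertips stand 14 mm ahead of it and the grasp point (between the pads) lies 5 mm behind it (tips_ahead is the distance from the TCP to the fingertips, in m); y points along the fingers, z is the direction in which the jaws open and shut, and the axes are right-handed (so a half turn about y gives the same grasp; the last joint's range is limited). The gripper opens to 85 mm and grips with 20 to 120 N. Pads are 22 mm wide; open, the fingers measure 114 mm over their backs; the gripper's body (76 mm by 85 mm) begins 54 mm behind the grasp point. The pads swing forward as they close: fully open they stand 13 mm farther back than shut.
Start: joints at [-1.449, 0.286, 1.577, -0, 1.279, -0.15], TCP at [0.181, -0.65, 0.245] pointing down, gripper open.
Joint ranges: [-2.77, 2.77], [-0.9, 2.22], [0.21, 2.48], [-1.53, 4.67], [0.24, 2.81], [-2.84, 2.84]. Speed limits (rad/s): [2.79, 2.79, 3.14, 3.14, 3.14, 3.14].

### API

Orientations are given as a unit quaternion [x, y, z, w].
In Python, from plant import get_state, read_camera, sign_off, tips_ahead gives the robot as it stands.
- The arm moves only by the tool send_rows, never from a script. Its argument "plan" is a list of rows, each a list of 2 entries, a list of its own where there are three numbers: the shift along the tool's x, y, z in units of 12 cm (1.0 is 12 cm), then the turn, a rotation vector about the tool's x, y, z in units of 360 degrees (1.0 is 360 degrees). In form: [[[tx, ty, tz], [rx, ry, rz]], ...]. A call has 1 to 12 rows; each row shifts and turns the commanded pose from where the row before left it, along the tool's axes as they then stand; what a row does not reach is not made up. A row lasts 1/10 s, in which the tool goes at most 50 mm and 8.59 degrees, less where a joint would pass 70% of its speed; a pose out of reach is approached as far as the arm can. A call with a number of a shift or a turn outside -1 to 1 is refused whole. A call with a gripper value outside its range is refused whole. "gripper" is the closure, from 0 (fully open) to 1 (shut), set as the call begins (left out, the last holds). The fingers move at their own pace and stop on an object; "grip_force" is the grip in N (left out, the last holds). Time passes only in rows, so rows that do not move let the fingers close. It gives the time, the measured TCP pose, the force and the opening at its end, in the units of the state.
- get_state(): the state, without advancing time (a new reading comes with each control period).
- read_camera(name): name is "scene" or "top" or "wrist"; returns a dict with "img" (480x640x3 uint8, blue, green, red), "fx", "fy", "cx", "cy" (pixels), "D" ([k1, k2, p1, p2, k3] as OpenCV has them; the pictures are not rectified), "world_from_camera" (4x4, takes a point from camera to world coordinates); the wrist camera has in their place "mount" (4x4, takes a point from camera to tool coordinates, whose origin is the TCP and whose axes are the tool frame's). Camera axes: x right, y down, z forward; pixel columns grow to the right and rows downward; lengths in m; the calibration is good to about 2 mm. A picture is of the moment at which its call begins: read the wrist's pose just before it. There is no depth.
- sign_off(): hands the job in, once; it reports no verdict.
The state is a dict: "time": time; "qpos": joint angles; "dq": joint speeds; "joint_efforts": joint torques, N m; "eef_pos": TCP position; "tcp_rot": TCP orientation; "contact_force": force on the tool from outside, world axes, zero at the start; "wrist_torque": the same for the moment, N m; "opening": opening from 0.0 (shut) to 1.0 (fully open).
Only numpy, scipy, OpenCV 4.12 (cv2) and the standard library are available. Lean on these libraries where they do the work, as an engineer would, in place of code of your own. Each camera call takes 0.05 s, during which the arm holds its last target. There are 200 camera calls.

### The job

The swing-out tray of the white metal rack is locked by a black-handled steel pin. Draw the pin straight up out of its bore and hang it upright in the open-fronted slot of the parking bracket beside the rack, well back in the slot with its collar lying flat on the fork, and let go of it. Then swing the tray by its wooden post out towards the robot until it stops, with the pin still parked and everything else left standing where it is.

Things in the scene. Friction and masses are not known exactly. Their poses are not given: they have to be found in the camera images.
- pin: Loose lock pin, 113 mm long, 0.14 kg. Origin: centre of the underside of its steel collar; z runs up along the pin. Collar: 38 mm diameter, 6 mm thick (z 0 to 6 mm). Black round handle: 26 mm diameter, from z 6 to 51 mm, to be gripped from above. Steel shank: 14 mm diameter, reaching down to z -62 mm. At the start it stands in the bore, collar on the upper lug.
- rack: Fixed white metal rack, standing on the counter, origin at counter level. Its front is its -x side (towards the robot), its y points to the robot's left; base plate 130 x 330 mm (y -110 to 220 mm). A column 28 mm thick and 189 mm tall at y +160 mm is the tray's pivot; the pin's clevis stands at y -70 mm, 50 x 50 mm, 79 mm tall.
- bore (a point): Mouth of the pin's bore: centre of the hole (19 mm wide, vertical) on the top face of the upper lug, 79 mm above the counter; axes as the rack's. The bore runs through the lug, the tray's tongue and the lower block, down to 8 mm above the counter; lift the pin more than 62 mm to clear it.
- bracket: Parking bracket, a fixed white metal stand right beside the rack (on its -y side), origin at counter level. A forked plate, 66 mm wide, 8 mm thick, top 90 mm above the counter, free underneath for the shank; an upright wall below it at x +40 to +50 mm carries it; foot 100 x 65 mm, 8 mm thick.
- slot_seat (a point): Where the centre of the pin's collar underside belongs, on the top face of the bracket's forked plate. The slot runs along this point's x axis, 22 mm wide, open at the front (-x; the mouth flares from x -35 to -54 mm), closed at x +10 mm; each tine is 22 mm wide. z points up.
- tray (a joint): Tray hinge (rad): 0 = stowed and pinned, grows as the tray swings out to the front (clockwise seen from above), stop at 1.0. It stays where it is left.
- pivot (a point): Point on the tray's vertical hinge axis, at the level of the tray's deck, 64 mm above the counter; axes as the rack's.
- post_top (a point): Centre of the top of the tray's upright wooden post: 22 mm diameter, 82 mm tall, top 146 mm above the counter. At joint 0 it lies 42 mm to -x and 155 mm to -y of the pivot; it turns with the tray. The tray (120 x 200 mm; an olive jar and a glass salt pig are fixed on it behind the post, tops 145 mm above the counter) sweeps the space in front of the rack.
- milk_pot: Bystander: stainless milk pot, 130 mm wide, 100 mm tall, loose on the counter; origin at the centre of its underside, z up. Leave it standing where it is.
- mug: Bystander: white mug, 76 mm wide, 85 mm tall, with a handle, loose on the counter; origin at the centre of its underside, z up. Leave it standing where it is.
- bowl: Bystander: white bowl, 100 mm wide, 45 mm tall, loose on the counter; origin at the centre of its underside, z up. Leave it standing where it is.
- tea_tin: Bystander: steel tin, 68 mm wide, 65 mm tall, loose on the counter; origin at the centre of its underside, z up. Leave it standing where it is.
- pepper_mill: Bystander: wooden pepper mill, 56 mm wide, 150 mm tall, loose on the counter; origin at the centre of its underside, z up. Leave it standing where it is.
Things that resemble listed ones, but are neither listed nor needed, are in the scene too. Leave any turquoise look-alike of the pin alone. Leave any red look-alike of the bracket alone.

How it is judged:
By the outcome, as a careful person would: the job done as asked, in the order asked, and still so for the second after the job is handed in, with the robot touching nothing.
It also fails if it takes over 64 s, if anything falls off the work surface, if the arm or the gripper's body presses on something with over 40 N, if the wrist force passes 120 N, or if a joint passes its speed limit or range.

## Working session

There is one attempt and no reset: what is moved stays moved. The work goes in short steps, Python scripts to look and compute and a tool call to move; the robot and the scene stay as the last step left them, time stands still between calls to the robot, and variables do not carry over. Pictures are saved under pics/ and viewed, about 8 in all and at most 12, crops included, and the job is handed in when it is done.

Besides the shell and the picture viewer there is one more tool, called after "Call:" by a JSON object that holds its "name" and its "arguments", one argument or row to a line. send_rows: Moves the arm, as the interface text tells. Its arguments: {"type":"object","properties":{"plan":{"type":"array"},"gripper":{"type":"number"},"grip_force":{"type":"number"}},"required":["plan"]}

```bash
ls; mkdir -p pics
python3 - <<'E'
from plant import *
import cv2
s=get_state();print({k:s[k] for k in s}); print(tips_ahead)
for n in("scene","top","wrist"):
    c=read_camera(n);cv2.imwrite(f"pics/{n}0.png",c["img"]);print(n,{k:c[k] for k in c if k!="img"})
E
```

```text
pics
{'time': 0.0, 'qpos': array([-1.44899475e+00,  2.87193226e-01,  1.57814379e+00, -5.85128814e-06,
        1.27856838e+00, -1.49997936e-01]), 'dq': array([ 0.00042754, -0.00145847,  0.00120594,  0.00066261, -0.00013509,
        0.0015436 ]), 'joint_efforts': array([-7.40454325e-04, -4.05986452e+01, -2.92626715e+01, -1.79539520e-04,
        5.82563662e-03,  3.23519068e-06]), 'eef_pos': array([ 0.18116852, -0.64960672,  0.24394672]), 'tcp_rot': array([-0.0957911 ,  0.70140421, -0.69976896,  0.09581019]), 'contact_force': array([-0.2761305 ,  0.27819781, -0.26816219]), 'wrist_torque': array([-0.00418996, -0.00701538,  0.03157186]), 'opening': 0.9982773490523719}
0.014
scene {'fx': 488.8271239388684, 'fy': 488.8271239388684, 'cx': 325.95355821922203, 'cy': 234.57901908863045, 'D': array([-0.0024859,  0.       ,  0.       ,  0.       ,  0.       ]), 'world_from_camera': array([[-0.60813297,  0.67362817, -0.41999927,  1.01763881],
       [ 0.79379554,  0.51073319, -0.33021242,  0.34811656],
       [-0.00793282, -0.53420661, -0.84531673,  1.05923219],
       [ 0.        ,  0.        ,  0
[... 312 characters left out ...]
.00971539, -0.01529873, -0.02401889],
       [ 0.01404273, -0.11830253, -0.9928783 ,  1.72940909],
       [ 0.        ,  0.        ,  0.        ,  1.        ]])}
wrist {'fx': 343.1612416473642, 'fy': 343.1612416473642, 'cx': 314.82879671575586, 'cy': 239.28958005076433, 'D': array([-0.02426652,  0.        ,  0.        ,  0.        ,  0.        ]), 'mount': array([[ 3.98245595e-04,  9.47264465e-01,  3.20452609e-01,
        -8.11011408e-02],
       [-3.16407226e-04, -3.20452499e-01,  9.47264533e-01,
        -1.27698911e-01],
       [ 9.99999871e-01, -4.78637449e-04,  1.72102525e-04,
        -1.91570248e-04],
       [ 0.00000000e+00,  0.00000000e+00,  0.00000000e+00,
         1.00000000e+00]])}
```

View pics/scene0.png

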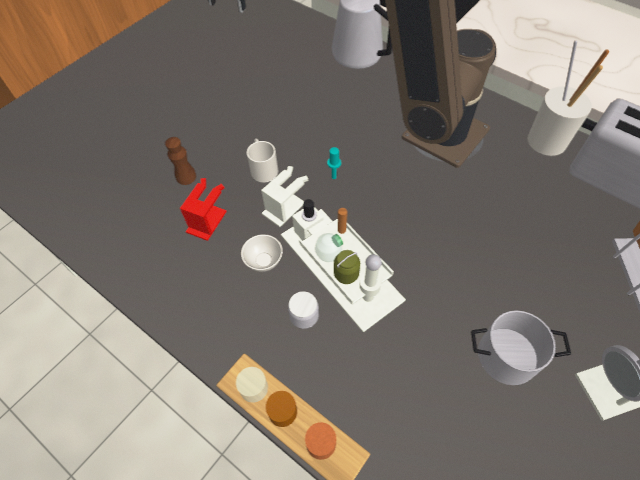

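View pics/top0.png

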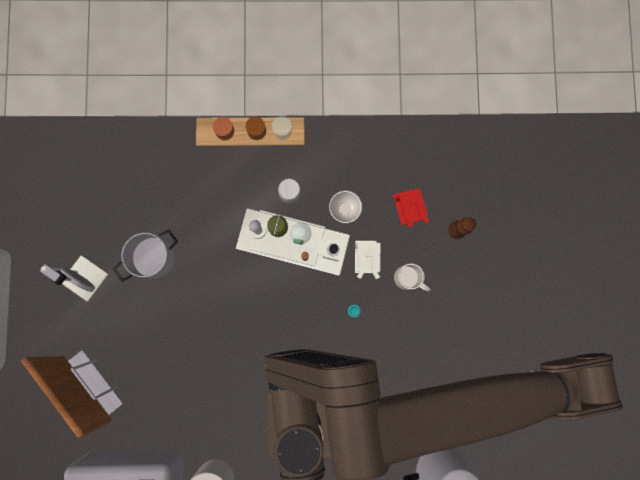

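The scene view shows the pin handle at about (309,207), bracket (285,200) and post (342,212). In the top view they are at (333,248), (368,258) and (305,256). The turquoise and red look-alikes stand apart from these. Next I'll make zoomed crops and get coarse points.

```bash
cat > h.py <<'E'
import numpy as np, cv2
from scipy.spatial.transform import Rotation as R
from plant import *
def K(c): return np.array([[c["fx"],0,c["cx"]],[0,c["fy"],c["cy"]],[0,0,1]])
def cam(n):
    s=get_state(); c=read_camera(n)
    if n=="wrist":
        T=np.eye(4);T[:3,:3]=R.from_quat(s["tcp_rot"]).as_matrix();T[:3,3]=s["eef_pos"]
        c["world_from_camera"]=T@c["mount"]
    return c
def ray(c,uv):
    p=cv2.undistortPoints(np.array([[uv]],float),K(c),c["D"])[0,0]
    T=c["world_from_camera"];d=T[:3,:3]@[p[0],p[1],1];return T[:3,3],d/np.linalg.norm(d)
def onz(c,uv,z):
    o,d=ray(c,uv);return o+d*(z-o[2])/d[2]
def tri(rays):
    A=sum(np.eye(3)-np.outer(d,d) for o,d in rays);b=sum((np.eye(3)-np.outer(d,d))@o for o,d in rays)
    p=np.linalg.solve(A,b);return p,[np.linalg.norm(np.cross(p-o,d)) for o,d in rays]
def proj(c,P):
    T=np.linalg.inv(c["world_from_camera"])
    return cv2.projectPoints(np.array(P,float).reshape(-1,3),cv2.Rodrigues(T[:3,:3])[0],T[:3,3],K(c),c["D"])[0][:,0]
E
python3 - <<'E'
from h import *
t=cam("top");s=cam("scene")
a=cv2.resize(s["img"][160:310,220:420],None,fx=4,fy=4,interpolation=cv2.INTER_CUBIC)
b=cv2.resize(t["img"][190:310,230:390],None,fx=5,fy=5,interpolation=cv2.INTER_CUBIC)
cv2.imwrite("pics/s1.png",a);cv2.imwrite("pics/t1.png",b)
for n,u,v in(("pin",(309,203),(333.5,248)),("post",(342.5,210),(305.5,256))):print(n,tri([ray(s,u),ray(t,v)]))
E
```

```text
pin (array([ 0.51299393, -0.09837396,  0.13414799]), [np.float64(0.0006089241310136597), np.float64(0.000608924131013599)])
post (array([ 0.48988201, -0.01842678,  0.14813659]), [np.float64(0.0004587004308524425), np.float64(0.0004587004308524298)])
```

View pics/s1.png

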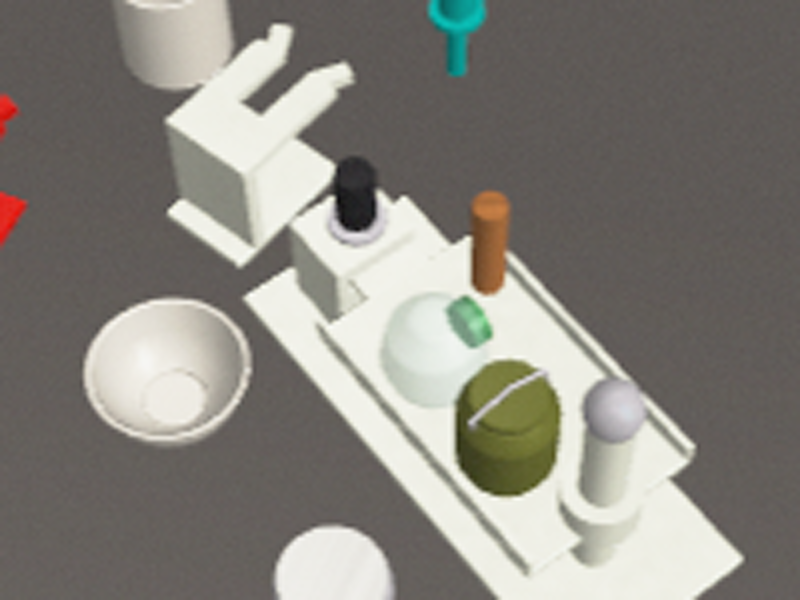

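View pics/t1.png

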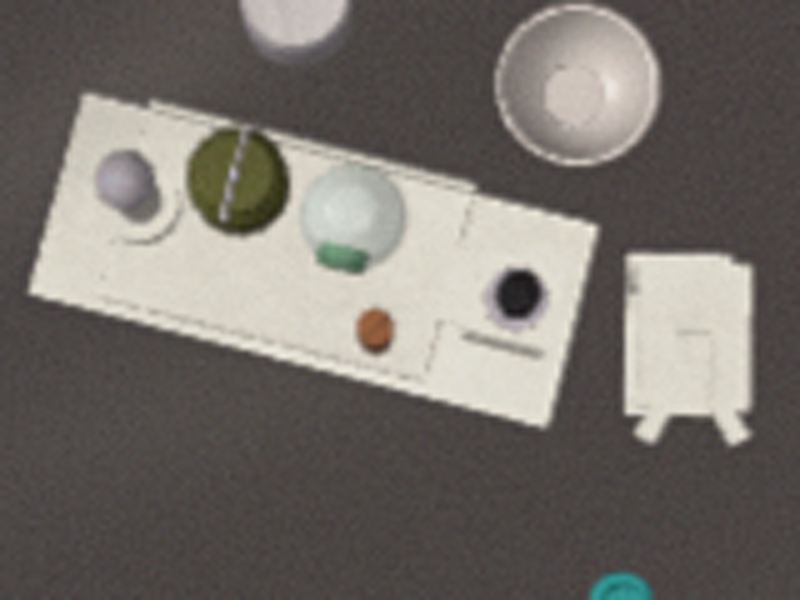

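The pin top measures z≈0.134 (expected 0.130) and the post top 0.148 (expected 0.146), so the coarse points hold up. Rack yaw is about -14° and bracket yaw about 0. Next I'll work out the approach move.

```bash
cat >> h.py <<'E'
def goto(p,zdir=None,ydir=(0,0,-1)):
    "shift (tool units) then turn (tool units) to reach p, tool z along zdir"
    s=get_state();M=R.from_quat(s["tcp_rot"]).as_matrix()
    d=M.T@(np.array(p)-s["eef_pos"])/0.12;r=np.zeros(3)
    if zdir is not None:
        y=np.array(ydir,float);y/=np.linalg.norm(y);z=np.array(zdir,float);z-=y*(z@y);z/=np.linalg.norm(z)
        N=np.c_[np.cross(y,z),y,z];r=R.from_matrix(M.T@N).as_rotvec()/(2*np.pi)
    print("pos",s["eef_pos"].round(4),"total shift",d.round(4),"turn",r.round(4),"q",s["qpos"].round(2));return d,r
E
python3 - <<'E'
from h import *
s=get_state();print(R.from_quat(s["tcp_rot"]).as_matrix().round(3))
t=cam("top")
b=lambda u,v:onz(t,(230+u/5-.4,190+v/5-.4),0.0)
p,q=b(28,295),b(548,428);d=(p-q)/np.linalg.norm(p-q);print("rack y",d,np.degrees(np.arctan2(-d[0],d[1])),np.linalg.norm(p-q))
z=.09;B=lambda u,v:onz(t,(230+u/5-.4,190+v/5-.4),z)
for n,u in(("left edge back",(627,256)),("left front",(627,412)),("right back",(752,265)),("right front",(752,412))):print(n,B(*u).round(4))
a=np.radians(-14.3)
for zd in((1,0,0),(0,1,0),(-1,0,0),(0,-1,0)):
    goto((.47,-.12,.245),zd)
E
```

```text
[[-0.963 -0.     0.269]
 [-0.269  0.001 -0.963]
 [-0.    -1.    -0.001]]
rack y [0.25822055 0.96608599 0.        ] -14.96450211727015 0.3308473133217935
left edge back [ 0.5382 -0.1645  0.09  ]
left front [ 0.4466 -0.1627  0.09  ]
right back [ 0.5321 -0.2379  0.09  ]
right front [ 0.4458 -0.2357  0.09  ]
pos [ 0.1812 -0.65    0.2448] total shift [-3.5039e+00  1.9000e-03 -3.6083e+00] turn [ 1.000e-04 -2.067e-01 -1.000e-04] q [-1.45  0.29  1.58 -0.    1.28 -0.15]
pos [ 0.1812 -0.65    0.2448] total shift [-3.5039e+00  1.9000e-03 -3.6083e+00] turn [ 0.000e+00 -4.567e-01 -2.000e-04] q [-1.45  0.29  1.58 -0.    1.28 -0.15]
pos [ 0.1812 -0.65    0.2448] total shift [-3.5039e+00  1.9000e-03 -3.6083e+00] turn [1.000e-04 2.933e-01 1.000e-04] q [-1.45  0.29  1.58 -0.    1.28 -0.15]
pos [ 0.1812 -0.65    0.2448] total shift [-3.5039e+00  1.9000e-03 -3.6083e+00] turn [0.0001 0.0433 0.    ] q [-1.45  0.29  1.58 -0.    1.28 -0.15]
```

Call:
{"name": "send_rows", "arguments": {
  "plan": [
    [[-0.23,0,-0.21],[0,0,0]],
    [[-0.23,0,-0.21],[0,0,0]],
    [[-0.23,0,-0.21],[0,0,0]],
    [[-0.23,0,-0.21],[0,0,0]],
    [[-0.23,0,-0.21],[0,0,0]],
    [[-0.23,0,-0.21],[0,0,0]],
    [[-0.23,0,-0.21],[0,0,0]],
    [[-0.23,0,-0.21],[0,0,0]],
    [[-0.23,0,-0.21],[0,0,0]],
    [[-0.23,0,-0.21],[0,0,0]],
    [[-0.23,0,-0.21],[0,0,0]],
    [[-0.23,0,-0.21],[0,0,0]]
  ],
  "gripper": 0
}}

```text
time: 1.5
eef_pos: [0.4197, -0.2686, 0.2455]
tcp_rot: [0.096, -0.7, 0.701, -0.096]
contact_force: [0.6, -0.6, -0.2]
opening: 1.001
```

Call:
{"name": "send_rows", "arguments": {
  "plan": [
    [[-0.23,0,-0.21],[0,0,0]],
    [[-0.23,0,-0.21],[0,0,0]],
    [[-0.23,0,-0.21],[0,0,0]],
    [[-0.23,0,-0.21],[0,0,0]],
    [[0,0,0],[0,0.017,0]],
    [[0,0,0],[0,0.017,0]],
    [[0,0,0],[0,0.017,0]],
    [[0,0,0],[0,0.017,0]],
    [[0,0,0],[0,0.017,0]],
    [[0,0,0],[0,0,0]],
    [[0,0,0],[0,0,0]]
  ]
}}

```text
time: 2.6
eef_pos: [0.4984, -0.1432, 0.2454]
tcp_rot: [-0.092, -0.701, 0.701, 0.092]
contact_force: [-0.6, 0.3, 0.3]
opening: 0.998
```

Run:
```python
from h import *
s=get_state();print(s["time"],s["eef_pos"],R.from_quat(s["tcp_rot"]).as_matrix().round(3))
c=cam("wrist");cv2.imwrite("pics/w1.png",c["img"])
np.save("w1.npy",c["world_from_camera"])
print(proj(c,[[.513,-.098,.13],[.49,-.018,.146],[.49,-.2,.09]]))
```

```text
2.6 [ 0.49836329 -0.14324511  0.24537135] [[-0.966  0.    -0.257]
 [ 0.257 -0.    -0.966]
 [-0.    -1.     0.   ]]
[[250.30844666 234.88610388]
 [154.41507202 296.25709688]
 [381.01377794 215.90463062]]
```

View pics/w1.png

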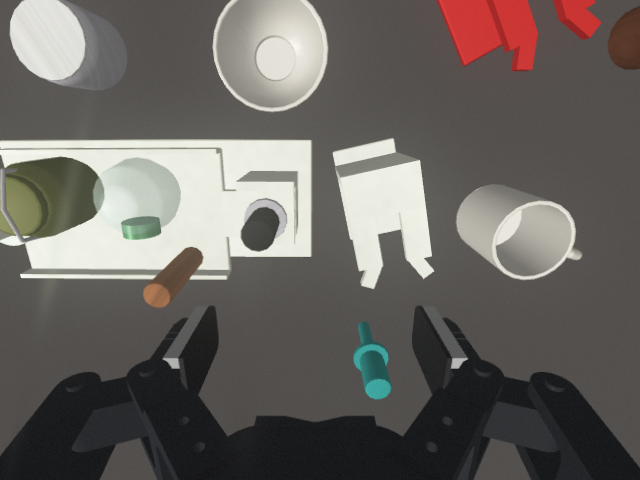

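Run:
```python
import cv2,numpy as np
w=cv2.imread("pics/w1.png");s=cv2.imread("pics/scene0.png");t=cv2.imread("pics/top0.png")
a=cv2.resize(w[135:295,225:445],None,fx=3.6,fy=3.6,interpolation=cv2.INTER_CUBIC)
g=cv2.cvtColor(w,cv2.COLOR_BGR2GRAY)
m=((g<60)&(cv2.cvtColor(w,cv2.COLOR_BGR2HSV)[...,1]<255)).astype(np.uint8)[190:260,235:295]
print(a.shape);cv2.imwrite("pics/w1c.png",a)
```

```text
(576, 792, 3)
```

View pics/w1c.png

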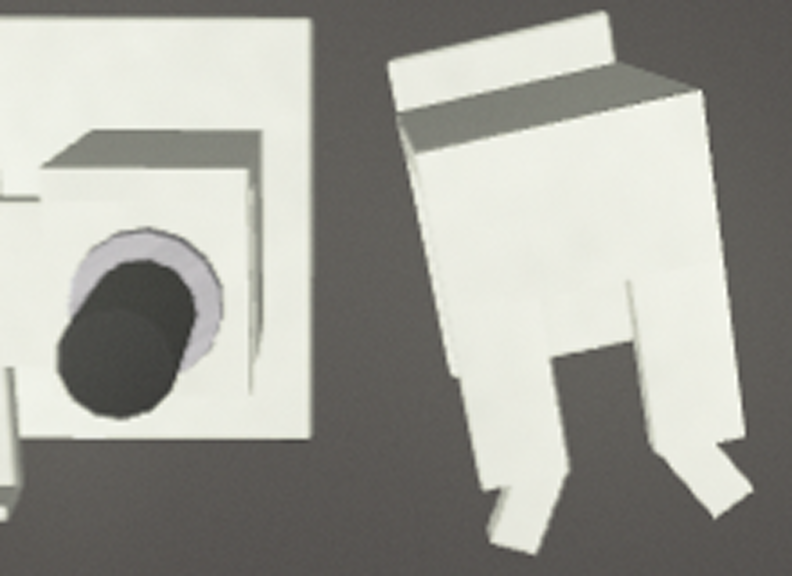

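Run:
```python
from h import *
c=read_camera("wrist");c["world_from_camera"]=np.load("w1.npy")
s=read_camera("scene");t=read_camera("top")
f=lambda u,v:(225+(u+.5)/3.6-.5,135+(v+.5)/3.6-.5)
P={n:onz(c,f(*u),.09) for n,u in dict(BL=(416,153),BR=(703,91),RF=(746,437),LF=(482,490),iLF=(568,470),iRF=(650,445),iRB=(628,280)).items()}
for n in P:print(n,P[n].round(4))
d=lambda a,b:(np.linalg.norm(P[a]-P[b])*1e3).round(1)
print("width",d("BL","BR"),d("LF","RF"),"slotw",d("iLF","iRF"),"depth",d("iRB","iRF"),"len",d("BL","LF"),d("BR","RF"))
ax=(P["BL"]-P["LF"])+(P["BR"]-P["RF"]);ax/=np.linalg.norm(ax);print("slot axis yaw",np.degrees(np.arctan2(ax[1],ax[0])))
mid=(P["iLF"]+P["iRF"])/2; 
seat=mid+.035*ax;print("seat from mouth",seat)
back=(P["BL"]+P["BR"])/2;print("back to seat",(back-seat)@ax, "lateral",np.cross(ax,back-seat)[2])
# pin
pw=f(115,363);print("handle top z.13:",onz(c,pw,.13))
print("handle top tri w+top+scene",tri([ray(c,pw),ray(t,(333.2,248)),ray(s,(308.7,201.5))]), "w+s",tri([ray(c,pw),ray(s,(308.7,201.5))]))
ps=f(146,303);print("collar top z.085",onz(c,ps,.085))
# plate height: BR/BL corners in scene crop s1 (tl 220,160, x4)
g=lambda u,v:(220+(u+.5)/4-.5,160+(v+.5)/4-.5)
print("BL",tri([ray(c,f(416,153)),ray(s,g(253,187))]));print("BR",tri([ray(c,f(703,91)),ray(s,g(169,122))]))
print("post",tri([ray(c,(157,295)),ray(s,g(490,200))]),onz(c,(157,295),.146))
```

```text
BL [ 0.5309 -0.1741  0.09  ]
BR [ 0.5279 -0.2399  0.09  ]
RF [ 0.4423 -0.2365  0.09  ]
LF [ 0.4452 -0.1704  0.09  ]
iLF [ 0.445  -0.1922  0.09  ]
iRF [ 0.4463 -0.2131  0.09  ]
iRB [ 0.4891 -0.2155  0.09  ]
width 65.8 66.2 slotw 21.0 depth 42.8 len 85.8 85.7
slot axis yaw -2.375282471449035
seat from mouth [ 0.48062219 -0.20413069  0.09      ]
back to seat 0.04884197557329102 lateral -0.0008268537683048922
handle top z.13: [ 0.51135624 -0.10238126  0.13      ]
handle top tri w+top+scene (array([ 0.51204873, -0.10060854,  0.13467562]), [np.float64(0.002899336116916638), np.float64(0.0028944160054108284), np.float64(0.0017945045634085329)]) w+s (array([ 0.51040516, -0.10229352,  0.13228048]), [np.float64(0.0016089047897378333), np.float64(0.0016089047897380946)])
collar top z.085 [ 0.51183892 -0.10281928  0.085     ]
BL (array([ 0.52683247, -0.17401178,  0.07144564]), [np.float64(0.0012697953590479986), np.float64(0.0012697953590479277)])
BR (array([ 0.52666968, -0.24062465,  0.08549879]), [np.float64(0.0006140255030741904), np.float64(0.0006140255030743884)])
post (array([ 0.4894944 , -0.02004385,  0.14634124]), [np.float64(0.0010609807934552572), np.float64(0.0010609807934553134)]) [ 0.49047737 -0.02030528  0.146     ]
```

Plate width reads 66 mm and the front-to-back length 86 mm, as expected. The pin is at (0.5116,-0.1026) and the seat at (0.4795,-0.2048), with slot yaw -2.4°. Going in to grasp.

Call:
{"name": "send_rows", "arguments": {
  "plan": [
    [[-0.01,0,-0.18],[0,0,0]],
    [[-0.01,0,-0.175],[0,0,0]],
    [[0,0.2,0],[0,0,0]],
    [[0,0.2,0],[0,0,0]],
    [[0,0.2,0],[0,0,0]],
    [[0,0.2,0],[0,0,0]],
    [[0,0.2,0],[0,0,0]],
    [[0,0.14,0],[0,0,0]],
    [[0,0,0],[0,0,0]],
    [[0,0,0],[0,0,0]]
  ],
  "gripper": 0
}}

```text
time: 3.8
eef_pos: [0.5119, -0.1028, 0.1087]
tcp_rot: [0.092, 0.701, -0.701, -0.092]
contact_force: [0.3, 0.8, 0.0]
opening: 1.001
```

Run:
```python
from h import *
c=cam("wrist");s=cam("scene");cv2.imwrite("pics/w2.png",cv2.resize(np.hstack([c["img"],s["img"][120:320,200:440].repeat(2,0).repeat(2,1)[:480] if 0 else cv2.resize(s["img"][130:310,220:460],(640,480))]),(800,300)))
goto((.5116,-.1026,.108),(-.257,-.966,0))
```

```text
pos [ 0.5127 -0.1031  0.11  ] total shift [ 0.0103  0.0166 -0.0019] turn [-0.0001 -0.0003 -0.0004] q [-0.39  0.11  2.05  0.    0.98  1.44]
```

View pics/w2.png

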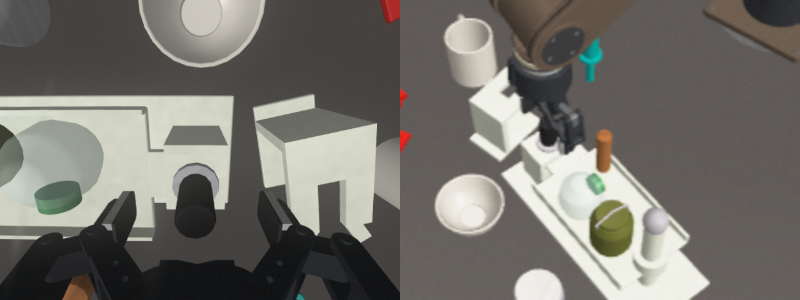

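The handle is centred between the jaws (handle u≈196, finger midpoint ≈197 in the reduced picture). Closing the gripper now.

Call:
{"name": "send_rows", "arguments": {
  "plan": [
    [[0,0,0],[0,0,0]],
    [[0,0,0],[0,0,0]],
    [[0,0,0],[0,0,0]],
    [[0,0,0],[0,0,0]],
    [[0,0,0],[0,0,0]],
    [[0,0,0],[0,0,0]],
    [[0,0,0],[0,0,0]],
    [[0,0,0],[0,0,0]],
    [[0,0,0],[0,0,0]],
    [[0,0,0],[0,0,0]]
  ],
  "gripper": 1,
  "grip_force": 60
}}

```text
time: 4.9
eef_pos: [0.5121, -0.1028, 0.109]
tcp_rot: [0.093, 0.701, -0.701, -0.092]
contact_force: [0.2, 1.0, 5.1]
opening: 0.288
```

Call:
{"name": "send_rows", "arguments": {
  "plan": [
    [[0,-0.05,0],[0,0,0]],
    [[0,-0.07,0],[0,0,0]],
    [[0,-0.07,0],[0,0,0]],
    [[0,-0.08,0],[0,0,0]],
    [[0,-0.08,0],[0,0,0]],
    [[0,-0.08,0],[0,0,0]],
    [[0,-0.08,0],[0,0,0]],
    [[0,-0.08,0],[0,0,0]],
    [[0,-0.08,0],[0,0,0]],
    [[0,-0.08,0],[0,0,0]],
    [[0,0,0],[0,0,0]]
  ]
}}

```text
time: 6.0
eef_pos: [0.5127, -0.1031, 0.2006]
tcp_rot: [-0.094, -0.701, 0.701, 0.091]
contact_force: [-0.2, -0.4, -1.5]
opening: 0.29
```

Run:
```python
from h import *
s=get_state();print(s["opening"],s["contact_force"])
c=cam("wrist");v=cam("scene");np.save("w3.npy",c["world_from_camera"])
cv2.imwrite("pics/w3f.png",c["img"]);cv2.imwrite("pics/w3.png",cv2.resize(np.hstack([c["img"],cv2.resize(v["img"][130:310,220:460],(640,480))]),(800,300)))
goto((.5116-.0321,-.1026-.1022,.2))
```

```text
0.2900402038714046 [-0.22072715 -0.42348903 -1.50746504]
pos [ 0.5118 -0.1028  0.1987] total shift [ 0.0393 -0.0107  0.891 ] turn [0. 0. 0.] q [-0.39 -0.01  1.99 -0.    1.16  1.44]
```

View pics/w3.png

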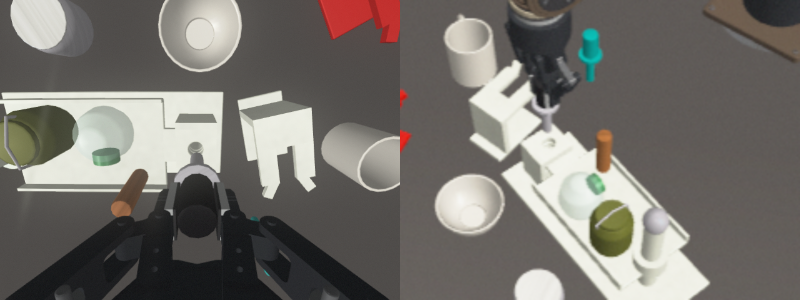

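Call:
{"name": "send_rows", "arguments": {
  "plan": [
    [[0.005,0,0.07],[0,0,0]],
    [[0.005,0,0.11],[0,0,0]],
    [[0.005,0,0.15],[0,0,0]],
    [[0.005,0,0.15],[0,0,0]],
    [[0.005,0,0.15],[0,0,0]],
    [[0.005,0,0.12],[0,0,0]],
    [[0.005,0,0.09],[0,0,0]],
    [[0.004,0,0.05],[0,0,0]],
    [[0,0,0],[0,0,0]],
    [[0,0,0],[0,0,0]]
  ]
}}

```text
time: 7.1
eef_pos: [0.4795, -0.2045, 0.1984]
tcp_rot: [0.092, 0.701, -0.701, -0.093]
contact_force: [0.6, -0.4, -1.1]
opening: 0.292
```

Run:
```python
from h import *
s=get_state();print(s["opening"],s["contact_force"])
c=cam("wrist");np.save("w4.npy",c["world_from_camera"])
print(proj(c,[[.4795,-.2048,.09],[.4795,-.2048,.108]]), s["eef_pos"])
cv2.imwrite("pics/w4f.png",c["img"]);cv2.imwrite("pics/w4.png",cv2.resize(c["img"][130:370,170:470],(750,600),interpolation=cv2.INTER_CUBIC))
goto((.5116-.0321,-.1026-.1022,.2))
```

```text
0.29211919772487865 [ 0.62165069 -0.40184058 -1.13994824]
[[314.56066712 240.96971282]
 [314.54071744 249.6002235 ]] [ 0.47953927 -0.20445806  0.19844076]
pos [ 0.4796 -0.2043  0.1985] total shift [-0.0003 -0.0128  0.0046] turn [0. 0. 0.] q [-0.6  -0.01  1.99  0.    1.16  1.23]
```

View pics/w4.png

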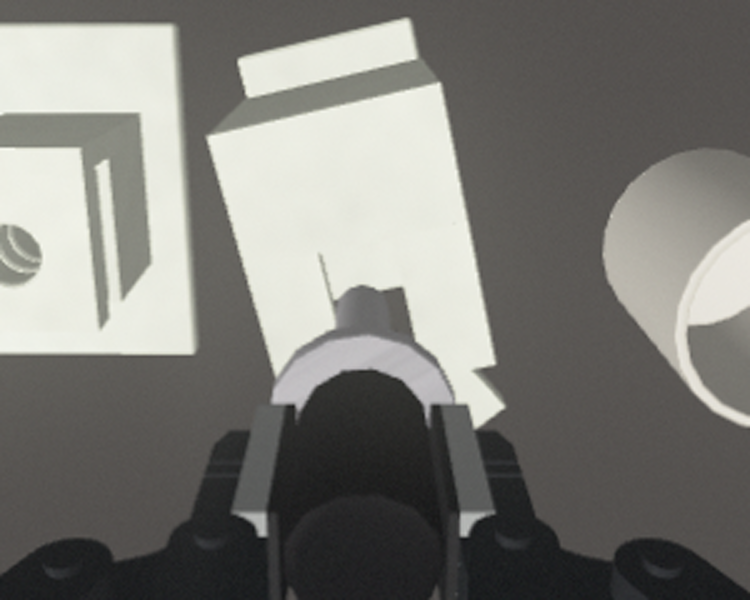

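The slot centre sits under the shank (u≈362 for both in the crop) and the closed end is about 10 mm behind the seat. Lowering the pin.

Call:
{"name": "send_rows", "arguments": {
  "plan": [
    [[0,0.06,0],[0,0,0]],
    [[0,0.08,0],[0,0,0]],
    [[0,0.08,0],[0,0,0]],
    [[0,0.08,0],[0,0,0]],
    [[0,0.08,0],[0,0,0]],
    [[0,0.08,0],[0,0,0]],
    [[0,0.08,0],[0,0,0]],
    [[0,0.05,0],[0,0,0]],
    [[0,0.02,0],[0,0,0]],
    [[0,0,0],[0,0,0]]
  ]
}}

```text
time: 8.15
eef_pos: [0.4794, -0.2046, 0.125]
tcp_rot: [0.092, 0.701, -0.701, -0.093]
contact_force: [1.0, 0.6, -2.2]
opening: 0.291
```

Call:
{"name": "send_rows", "arguments": {
  "plan": [
    [[0,0.015,0],[0,0,0]],
    [[0,0.015,0],[0,0,0]],
    [[0,0.01,0],[0,0,0]],
    [[0,0,0],[0,0,0]]
  ]
}}

```text
time: 8.55
eef_pos: [0.4795, -0.2046, 0.1205]
tcp_rot: [0.092, 0.701, -0.701, -0.092]
contact_force: [-0.3, -0.3, -1.4]
opening: 0.286
```

Not touching yet. Lowering further in small steps.

Call:
{"name": "send_rows", "arguments": {
  "plan": [
    [[0,0.008,0],[0,0,0]],
    [[0,0.008,0],[0,0,0]],
    [[0,0,0],[0,0,0]]
  ]
}}

```text
time: 8.85
eef_pos: [0.4797, -0.2048, 0.12]
tcp_rot: [-0.092, -0.701, 0.701, 0.093]
contact_force: [-3.1, 2.3, 5.2]
opening: 0.294
```

Run:
```python
from h import *
s=get_state();print(s["opening"],s["contact_force"],s["eef_pos"])
c=cam("wrist");v=cam("scene")
cv2.imwrite("pics/w5.png",np.hstack([cv2.resize(c["img"][100:370,170:470],(400,360)),cv2.resize(v["img"][150:270,230:363],(399,360),interpolation=cv2.INTER_CUBIC)]))
```

```text
0.2936372624652659 [-3.11874149  2.2661002   5.24734208] [ 0.4797487  -0.20475634  0.11995155]
```

View pics/w5.png

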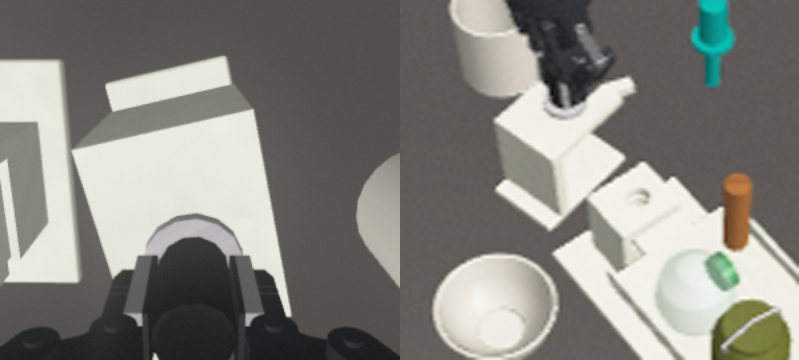

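Contact at TCP z 0.120, with the collar on the fork. Releasing and rising.

Call:
{"name": "send_rows", "arguments": {
  "plan": [
    [[0,0,0],[0,0,0]],
    [[0,0,0],[0,0,0]],
    [[0,0,0],[0,0,0]],
    [[0,0,0],[0,0,0]],
    [[0,0,0],[0,0,0]],
    [[0,0,0],[0,0,0]],
    [[0,0,0],[0,0,0]],
    [[0,0,0],[0,0,0]]
  ],
  "gripper": 0
}}

```text
time: 9.75
eef_pos: [0.4795, -0.2046, 0.1186]
tcp_rot: [0.092, 0.701, -0.701, -0.092]
contact_force: [-0.3, -0.2, -0.1]
opening: 0.999
```

Call:
{"name": "send_rows", "arguments": {
  "plan": [
    [[0,-0.1,0],[0,0,0]],
    [[0,-0.2,0],[0,0,0]],
    [[0,-0.2,0],[0,0,0]],
    [[0,-0.2,0],[0,0,0]],
    [[0,-0.2,0],[0,0,0]],
    [[0,-0.15,0],[0,0,0]],
    [[0,0,0],[0,0,0]],
    [[0,0,0],[0,0,0]]
  ]
}}

```text
time: 10.55
eef_pos: [0.4796, -0.2046, 0.245]
tcp_rot: [-0.093, -0.701, 0.701, 0.092]
contact_force: [-0.7, 0.2, -0.8]
opening: 0.997
```

Run:
```python
from h import *
s=get_state();print(s["opening"],s["contact_force"],s["eef_pos"])
c=cam("wrist");np.save("w6.npy",c["world_from_camera"]);cv2.imwrite("pics/w6f.png",c["img"])
print(proj(c,[[.4795,-.2048,.141],[.4795,-.2048,.096]]))
cv2.imwrite("pics/w6.png",cv2.resize(c["img"][120:345,30:410],(760,450),interpolation=cv2.INTER_CUBIC))
```

```text
0.9971242359782915 [-0.70560708  0.21182697 -0.76987909] [ 0.4795721  -0.20464455  0.24501739]
[[314.21378098 243.23431072]
 [314.26730036 225.53890452]]
```

View pics/w6.png

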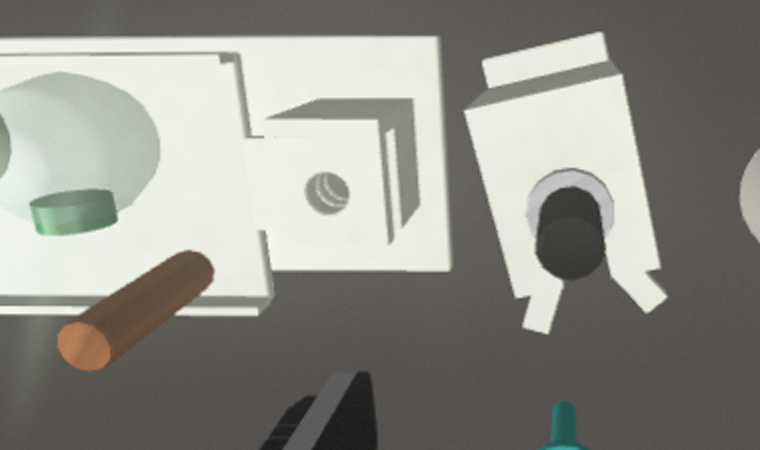

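The pin is parked upright: the handle top is at (314.5,243.5) against a predicted (314.2,243.2), and the collar is flat on the fork. Now over to the post, with the tool turned and tilted about 18° so the swing end stays in reach.

Call:
{"name": "send_rows", "arguments": {
  "plan": [
    [[0.05,0,-0.25],[0,0,0]],
    [[0.05,0,-0.25],[0,0,0]],
    [[0.05,0,-0.25],[0,0,0]],
    [[0.05,0,-0.25],[0,0,0]],
    [[0.05,0,-0.25],[0,0,0]],
    [[0.06,0,-0.26],[0,0,0]],
    [[0,0,0],[0,-0.021,0]],
    [[0,0,0],[0,-0.021,0]],
    [[0,0,0],[0,-0.021,0]],
    [[0,0,0],[0,-0.022,0]]
  ],
  "gripper": 0.4
}}

```text
time: 11.6
eef_pos: [0.4897, -0.0196, 0.2426]
tcp_rot: [-0.099, 0.701, -0.7, 0.097]
contact_force: [0.2, -0.5, 0.6]
opening: 0.598
```

Call:
{"name": "send_rows", "arguments": {
  "plan": [
    [[0,0,0],[0,0,-0.0165]],
    [[0,0,0],[0,0,-0.0165]],
    [[0,0,0],[0,0,-0.017]],
    [[0,0,0],[0,0,0]],
    [[0,0,0],[0,0,0]]
  ]
}}

```text
time: 12.1
eef_pos: [0.4901, -0.0198, 0.243]
tcp_rot: [0.205, -0.677, 0.706, 0.015]
contact_force: [-0.1, -0.0, 0.2]
opening: 0.602
```

```bash
cat > post.py <<'E'
from h import *
xr,yr=np.array([.966,-.258,0]),np.array([.258,.966,0])
post=np.array([.490,-.0202,.146]);piv=post+.042*xr+.155*yr
def arc(th):
    c,s=np.cos(th),np.sin(th);r=post-piv;return piv+[c*r[0]+s*r[1],-s*r[0]+c*r[1],0]
E
python3 - <<'E'
from post import *
c=read_camera("wrist");c1=dict(c);c["world_from_camera"]=np.load("w1.npy");c1["world_from_camera"]=np.load("w6.npy")
print("post two wrist views",tri([ray(c,(157,295)),ray(c1,(72.3,292.3))]))
s=get_state();M=R.from_quat(s["tcp_rot"]).as_matrix();print(M.round(3),s["opening"])
y=M[:,1]
tg=post+[0,0,-.017]+.005*y;print("tgt",tg);goto(tg+[0,0,.08]);goto(tg)
for th in(.25,.5,.75,1,1.03):print(th,arc(th).round(4))
E
```

```text
post two wrist views (array([ 0.48990394, -0.01918321,  0.14410747]), [np.float64(0.0001422145691843967), np.float64(0.00014221456918433111)])
[[-0.916 -0.298  0.269]
 [-0.256 -0.082 -0.963]
 [ 0.309 -0.951 -0.001]] 0.6006875527834754
tgt [ 0.48850875 -0.02061047  0.12424525]
pos [ 0.49   -0.0199  0.2435] total shift [-0.0887  0.3155  0.0029] turn [0. 0. 0.] q [-0.18  0.05  1.87 -0.14  1.51  1.14]
pos [ 0.49   -0.0199  0.2435] total shift [-0.2949  0.9495  0.0036] turn [0. 0. 0.] q [-0.18  0.05  1.87 -0.14  1.51  1.14]
0.25 [0.4581 0.004  0.146 ]
0.5 [0.4333 0.0354 0.146 ]
0.75 [0.4169 0.072  0.146 ]
1 [0.4102 0.1114 0.146 ]
1.03 [0.41   0.1163 0.146 ]
```

Two wrist views agree on the post (z 0.144). Descending vertically and closing.

Call:
{"name": "send_rows", "arguments": {
  "plan": [
    [[-0.045,0.16,0],[0,0,0]],
    [[-0.045,0.16,0],[0,0,0]],
    [[-0.05,0.16,0],[0,0,0]],
    [[-0.05,0.16,0],[0,0,0]],
    [[-0.05,0.16,0],[0,0,0]],
    [[-0.05,0.15,0],[0,0,0]],
    [[0,0,0],[0,0,0]],
    [[0,0,0],[0,0,0]]
  ]
}}

```text
time: 12.95
eef_pos: [0.4881, -0.0207, 0.1258]
tcp_rot: [0.204, -0.677, 0.707, 0.015]
contact_force: [0.2, 0.1, 0.2]
opening: 0.607
```

Call:
{"name": "send_rows", "arguments": {
  "plan": [
    [[0,0,0],[0,0,0]],
    [[0,0,0],[0,0,0]],
    [[0,0,0],[0,0,0]],
    [[0,0,0],[0,0,0]],
    [[0,0,0],[0,0,0]],
    [[0,0,0],[0,0,0]],
    [[0,0,0],[0,0,0]]
  ],
  "gripper": 1,
  "grip_force": 45
}}

```text
time: 13.65
eef_pos: [0.4889, -0.0189, 0.1271]
tcp_rot: [0.203, -0.678, 0.706, 0.015]
contact_force: [-0.5, 5.9, 5.3]
opening: 0.245
```

Run:
```python
from post import *
s=get_state();print(s["opening"],s["contact_force"])
d=[goto(s["eef_pos"]+arc(th)-post)[0] for th in np.linspace(0,1.0,11)]
print(np.diff(d,axis=0).round(3))
```

```text
0.24524014132593103 [-0.49319441  5.91483257  5.25038119]
pos [ 0.4889 -0.0189  0.1271] total shift [-0. -0.  0.] turn [0. 0. 0.] q [-0.18  0.18  1.96 -0.14  1.29  1.18]
pos [ 0.4889 -0.0189  0.1271] total shift [ 0.0843  0.0276 -0.1001] turn [0. 0. 0.] q [-0.18  0.18  1.96 -0.14  1.29  1.18]
pos [ 0.4889 -0.0189  0.1271] total shift [ 0.1587  0.052  -0.2086] turn [0. 0. 0.] q [-0.18  0.18  1.96 -0.14  1.29  1.18]
pos [ 0.4889 -0.0189  0.1271] total shift [ 0.2223  0.0729 -0.3243] turn [0. 0. 0.] q [-0.18  0.18  1.96 -0.14  1.29  1.18]
pos [ 0.4889 -0.0189  0.1271] total shift [ 0.2747  0.0902 -0.4462] turn [0. 0. 0.] q [-0.18  0.18  1.96 -0.14  1.29  1.18]
pos [ 0.4889 -0.0189  0.1271] total shift [ 0.3152  0.1038 -0.5729] turn [0. 0. 0.] q [-0.18  0.18  1.96 -0.14  1.29  1.18]
pos [ 0.4889 -0.0189  0.1271] total shift [ 0.3435  0.1133 -0.7033] turn [0. 0. 0.] q [-0.18  0.18  1.96 -0.14  1.29  1.18]
pos [ 0.4889 -0.0189  0.1271] total shift [ 0.3592  0.1189 -0.836 ] turn [0. 0. 0.] q [-0.18  0.18  1.96 -0.14  1.29  1.18]
pos [ 0.4889 -0.0189  0.1271] total shift [ 0.3623  0.1203 -0.9697] turn [0. 0. 0.] q [-0.18  0.18  1.96 -0.14  1.29  1.18]
pos [ 0.4889 -0.0189  0.1271] total shift [ 0.3526  0.1176 -1.1031] turn [0. 0. 0.] q [-0.18  0.18  1.96 -0.14  1.29  1.18]
pos [ 0.4889 -0.0189  0.1271] total shift [ 0.3303  0.1109 -1.2348] turn [0. 0. 0.] q [-0.18  0.18  1.96 -0.14  1.29  1.18]
[[ 0.084  0.028 -0.1  ]
 [ 0.074  0.024 -0.108]
 [ 0.064  0.021 -0.116]
 [ 0.052  0.017 -0.122]
 [ 0.041  0.014 -0.127]
 [ 0.028  0.01  -0.13 ]
 [ 0.016  0.006 -0.133]
 [ 0.003  0.001 -0.134]
 [-0.01  -0.003 -0.133]
 [-0.022 -0.007 -0.132]]
```

Call:
{"name": "send_rows", "arguments": {
  "plan": [
    [[0.042,0.014,-0.05],[0,0,0]],
    [[0.042,0.014,-0.05],[0,0,0]],
    [[0.037,0.012,-0.054],[0,0,0]],
    [[0.037,0.012,-0.054],[0,0,0]],
    [[0.032,0.01,-0.058],[0,0,0]],
    [[0.032,0.01,-0.058],[0,0,0]]
  ]
}}

```text
time: 14.25
eef_pos: [0.4509, 0.0081, 0.1271]
tcp_rot: [0.204, -0.675, 0.708, 0.015]
contact_force: [1.2, -3.5, 9.4]
opening: 0.239
```

Call:
{"name": "send_rows", "arguments": {
  "plan": [
    [[0.026,0.009,-0.061],[0,0,0]],
    [[0.026,0.009,-0.061],[0,0,0]],
    [[0.02,0.007,-0.063],[0,0,0]],
    [[0.02,0.007,-0.063],[0,0,0]],
    [[0.014,0.005,-0.065],[0,0,0]],
    [[0.014,0.005,-0.065],[0,0,0]]
  ]
}}

```text
time: 14.85
eef_pos: [0.4212, 0.0469, 0.1269]
tcp_rot: [0.208, -0.674, 0.708, 0.019]
contact_force: [-12.2, -11.5, 9.0]
opening: 0.245
```

Run:
```python
from post import *
s=get_state();print(s["opening"],s["contact_force"],s["wrist_torque"])
p0=np.array([.4889,-.0189,.1271])
for th in (.5,.55,.6,.7,.8,.9,1,1.03):goto(p0+arc(th)-post)
```

```text
0.2445205412482943 [-12.23989408 -11.45834073   9.04028441] [-1.53059378  2.08415485 -0.05025502]
pos [0.4212 0.0469 0.1269] total shift [-0.0618 -0.0223  0.106 ] turn [0. 0. 0.] q [-0.07  0.05  2.11 -0.11  1.3   1.28]
pos [0.4212 0.0469 0.1269] total shift [-0.0462 -0.0173  0.0411] turn [0. 0. 0.] q [-0.07  0.05  2.11 -0.11  1.3   1.28]
pos [0.4212 0.0469 0.1269] total shift [-0.0337 -0.0133 -0.0245] turn [0. 0. 0.] q [-0.07  0.05  2.11 -0.11  1.3   1.28]
pos [0.4212 0.0469 0.1269] total shift [-0.018  -0.0085 -0.1572] turn [0. 0. 0.] q [-0.07  0.05  2.11 -0.11  1.3   1.28]
pos [0.4212 0.0469 0.1269] total shift [-0.0149 -0.008  -0.2909] turn [0. 0. 0.] q [-0.07  0.05  2.11 -0.11  1.3   1.28]
pos [0.4212 0.0469 0.1269] total shift [-0.0246 -0.0118 -0.4243] turn [0. 0. 0.] q [-0.07  0.05  2.11 -0.11  1.3   1.28]
pos [0.4212 0.0469 0.1269] total shift [-0.0467 -0.0198 -0.5559] turn [0. 0. 0.] q [-0.07  0.05  2.11 -0.11  1.3   1.28]
pos [0.4212 0.0469 0.1269] total shift [-0.0558 -0.023  -0.5949] turn [0. 0. 0.] q [-0.07  0.05  2.11 -0.11  1.3   1.28]
```

Call:
{"name": "send_rows", "arguments": {
  "plan": [
    [[-0.005,-0.002,-0.066],[0,0,0]],
    [[-0.005,-0.002,-0.066],[0,0,0]],
    [[-0.003,-0.002,-0.066],[0,0,0]],
    [[-0.002,-0.002,-0.066],[0,0,0]],
    [[-0.005,-0.002,-0.066],[0,0,0]],
    [[-0.005,-0.002,-0.066],[0,0,0]]
  ]
}}

```text
time: 15.45
eef_pos: [0.4093, 0.0945, 0.1267]
tcp_rot: [0.21, -0.675, 0.707, 0.021]
contact_force: [-11.5, -4.7, 16.1]
opening: 0.242
```

Run:
```python
from post import *
s=get_state();print(s["opening"],s["contact_force"],s["wrist_torque"])
p0=np.array([.4889,-.0189,.1271])
for th in (.8,.9,.95,1,1.03):goto(p0+arc(th)-post)
```

```text
0.24154360177486103 [-11.50088199  -4.66120794  16.09834322] [-0.45183718  2.40415515 -0.1288843 ]
pos [0.4093 0.0945 0.1267] total shift [-0.0039 -0.0045  0.1178] turn [0. 0. 0.] q [ 0.03  0.05  2.11 -0.08  1.31  1.36]
pos [0.4093 0.0945 0.1267] total shift [-0.0136 -0.0079 -0.0155] turn [0. 0. 0.] q [ 0.03  0.05  2.11 -0.08  1.31  1.36]
pos [0.4093 0.0945 0.1267] total shift [-0.0232 -0.0112 -0.0816] turn [0. 0. 0.] q [ 0.03  0.05  2.11 -0.08  1.31  1.36]
pos [0.4093 0.0945 0.1267] total shift [-0.0359 -0.0155 -0.1472] turn [0. 0. 0.] q [ 0.03  0.05  2.11 -0.08  1.31  1.36]
pos [0.4093 0.0945 0.1267] total shift [-0.045  -0.0187 -0.1862] turn [0. 0. 0.] q [ 0.03  0.05  2.11 -0.08  1.31  1.36]
```

Call:
{"name": "send_rows", "arguments": {
  "plan": [
    [[-0.01,-0.003,-0.04],[0,0,0]],
    [[-0.01,-0.003,-0.04],[0,0,0]],
    [[-0.01,-0.003,-0.04],[0,0,0]],
    [[-0.008,-0.003,-0.027],[0,0,0]],
    [[0,0,0],[0,0,0]]
  ]
}}

```text
time: 15.95
eef_pos: [0.4086, 0.1129, 0.1267]
tcp_rot: [0.211, -0.675, 0.707, 0.022]
contact_force: [-12.6, -4.3, 16.8]
opening: 0.244
```

Call:
{"name": "send_rows", "arguments": {
  "plan": [
    [[-0.005,-0.002,-0.02],[0,0,0]],
    [[-0.005,-0.002,-0.02],[0,0,0]],
    [[0,0,0],[0,0,0]]
  ]
}}

```text
time: 16.25
eef_pos: [0.4084, 0.113, 0.1266]
tcp_rot: [0.213, -0.67, 0.711, 0.022]
contact_force: [-13.2, -21.6, 16.1]
opening: 0.246
```

Call:
{"name": "send_rows", "arguments": {
  "plan": [
    [[-0.004,-0.001,-0.015],[0,0,0]],
    [[-0.004,-0.001,-0.01],[0,0,0]],
    [[0,0,0],[0,0,0]]
  ]
}}

```text
time: 16.55
eef_pos: [0.4083, 0.113, 0.1265]
tcp_rot: [0.214, -0.667, 0.713, 0.022]
contact_force: [-15.0, -32.6, 17.0]
opening: 0.245
```

Run:
```python
from post import *
s=get_state();print(s["opening"],s["contact_force"],s["eef_pos"])
y=R.from_quat(s["tcp_rot"]).as_matrix()[:,1];g=s["eef_pos"]-.005*y
r0=(post-piv)[:2];r=(g-piv)[:2];print("joint est",np.arctan2(r0[1],r0[0])-np.arctan2(r[1],r[0]),np.hypot(*r))
v=cam("scene");cv2.imwrite("pics/s7.png",cv2.resize(v["img"][110:320,200:480],(800,600),interpolation=cv2.INTER_CUBIC))
```

```text
0.24476209353455952 [-14.99943489 -32.59308922  17.01375407] [0.40833864 0.11303362 0.12650162]
joint est 1.0133521227866282 0.16071468877274914
```

View pics/s7.png

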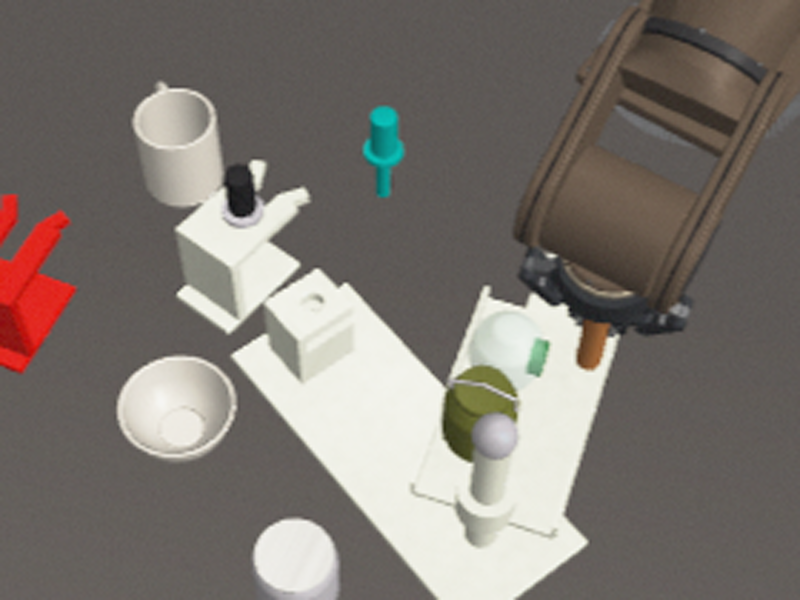

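At the stop: the estimated joint is 1.01, and the force rose to 33 N without any motion. The pin is still parked at (240,190) in the crop. I'll relax the push, part the jaws only partway because the glass jar is near, and retreat.

Call:
{"name": "send_rows", "arguments": {
  "plan": [
    [[0.004,0.001,0.025],[0,0,0]],
    [[0.004,0.001,0.025],[0,0,0]],
    [[0,0,0],[0,0,0]]
  ]
}}

```text
time: 16.9
eef_pos: [0.4084, 0.1128, 0.1265]
tcp_rot: [0.213, -0.673, 0.708, 0.023]
contact_force: [-16.0, -9.0, 17.4]
opening: 0.248
```

Call:
{"name": "send_rows", "arguments": {
  "plan": [
    [[0,0,0],[0,0,0]],
    [[0,0,0],[0,0,0]],
    [[0,0,0],[0,0,0]],
    [[0,0,0],[0,0,0]],
    [[0,0,0],[0,0,0]],
    [[0,0,0],[0,0,0]]
  ],
  "gripper": 0.5
}}

```text
time: 17.5
eef_pos: [0.4153, 0.1161, 0.1255]
tcp_rot: [0.204, -0.677, 0.707, 0.015]
contact_force: [-0.3, -0.3, -0.4]
opening: 0.502
```

Call:
{"name": "send_rows", "arguments": {
  "plan": [
    [[0,-0.08,0],[0,0,0]],
    [[0,-0.15,0],[0,0,0]],
    [[0,-0.2,0],[0,0,0]],
    [[0,-0.2,0],[0,0,0]],
    [[0,-0.2,0],[0,0,0]],
    [[0,-0.2,0],[0,0,0]],
    [[0,-0.1,0],[0,0,0]],
    [[0,0,0],[0,0,0]],
    [[0,0,0],[0,0,0]]
  ]
}}

```text
time: 18.4
eef_pos: [0.4553, 0.1272, 0.2539]
tcp_rot: [0.205, -0.677, 0.707, 0.015]
contact_force: [-0.5, 0.3, -0.2]
opening: 0.502
```

Run:
```python
from post import *
s=get_state();print(s["time"],s["opening"],s["contact_force"],s["eef_pos"])
v=cam("scene");t=cam("top");w=cam("wrist")
print("post pred in scene/top/wrist",proj(v,arc(1.0)),proj(t,arc(1.0)),proj(w,arc(1.0)))
cv2.imwrite("pics/w8.png",cv2.resize(np.hstack([w["img"],v["img"]]),(800,300)))
def lab(c):
    h=cv2.cvtColor(c["img"],cv2.COLOR_BGR2HSV);return cv2.inRange(h,(6,130,60),(16,255,230))
for n,c in(("w",w),("t",t)):
    N,_,st,ce=cv2.connectedComponentsWithStats(lab(c));print(n,[(st[i].tolist(),ce[i].round(1).tolist()) for i in range(1,N) if st[i][4]>30])
# change check of the bystanders in top view
a=cv2.imread("pics/top0.png");d=(cv2.absdiff(a,t["img"]).max(2)>35).astype(np.uint8)
N,_,st,ce=cv2.connectedComponentsWithStats(cv2.morphologyEx(d,cv2.MORPH_OPEN,np.ones((2,2))));print([st[i].tolist() for i in range(1,N) if st[i][4]>8])
```

```text
18.4 0.501867642174512 [-0.46137332  0.29441968 -0.16206022] [0.45526272 0.12719119 0.25390642]
post pred in scene/top/wrist [[409.4480921  215.89909137]] [[259.30534505 284.98937292]] [[319.30213131 252.24029482]]
w [([304, 241, 22, 19, 160], [312.4, 249.5])]
t [([213, 117, 21, 23, 388], [223.1, 127.8]), ([245, 117, 21, 23, 390], [255.3, 127.8]), ([449, 218, 26, 20, 327], [461.4, 226.5]), ([256, 281, 7, 6, 31], [258.5, 283.6]), ([21, 357, 90, 81, 2851], [66.9, 395.1])]
[[237, 209, 89, 106, 3335], [261, 211, 16, 5, 35], [328, 244, 13, 13, 124], [302, 252, 8, 10, 67], [364, 255, 12, 12, 123], [259, 349, 3, 4, 10], [276, 351, 93, 19, 913], [579, 354, 29, 5, 77], [260, 359, 3, 6, 14], [553, 358, 23, 8, 101], [577, 360, 7, 3, 17], [546, 363, 6, 3, 15], [260, 367, 3, 9, 22], [469, 373, 83, 13, 311], [376, 383, 94, 23, 405], [262, 384, 2, 7, 14], [261, 392, 3, 3, 9], [261, 396, 4, 9, 26], [312, 402, 5, 7, 22], [582, 403, 7, 8, 36], [282, 405, 29, 16, 212], [590, 405, 10, 5, 33], [261, 408, 14, 38, 153], [310, 412, 5, 5, 16], [304, 415, 11, 6, 23], [278, 417, 26, 13, 160], [320, 420, 12, 24, 144], [172, 440, 51, 40, 790], [329, 442, 5, 23, 54], [263, 447, 5, 21, 67], [422, 446, 22, 11, 114], [263, 469, 5, 7, 21], [312, 469, 14, 11, 58], [265, 477, 4, 3, 10]]
```

Only the tray, post, pin and arm areas changed in the top view. The picture limit is reached, so I'll check the post angle and the parked pin numerically.

Run:
```python
from post import *
s=get_state();w=cam("wrist");t=cam("top");v=cam("scene")
h=cv2.cvtColor(w["img"],cv2.COLOR_BGR2HSV);b=w["img"]
m=((b[...,2].astype(int)-b[...,0])>45).astype(np.uint8);m[:200]=0
N,_,st,ce=cv2.connectedComponentsWithStats(m)
for i in range(1,N):
    if st[i][4]>100:
        print(st[i],ce[i])
        x,y,W,H,_=st[i]
        if 240<ce[i][0]<400:
            p=(x+W/2,y+H-W/2);g=onz(w,p,.146);r0=(post-piv)[:2];r=(g-piv)[:2];print("post top",p,g,"joint",np.arctan2(r0[1],r0[0])-np.arctan2(r[1],r[0]),np.hypot(*r))
g=t["img"][245:275,355:382].max(2);ys,xs=np.where(g<70);print("pin in top",xs.mean()+355,ys.mean()+245,len(xs),"pred",proj(t,[[.4795,-.2048,.141],[.4795,-.2048,.096]]))
```

```text
[ 303  200   28   61 1048] [313.32824427 233.73282443]
post top (np.float64(317.0), np.float64(247.0)) [0.41459025 0.11449486 0.146     ] joint 1.0182778285965521 0.15602826501893444
pin in top 369.07246376811594 260.84057971014494 69 pred [[371.11216099 259.27316847]
 [369.38489331 260.44655902]]
```

```bash
python3 -c "
from plant import *
print(sign_off())"
```

```text
the job is handed in; nothing more can be done
None
```

I drew the pin straight up and lowered it into the back of the bracket's slot. With the collar resting on the fork, I let go of it. I then gripped the wooden post, swung the tray out to its stop, and backed the arm clear before handing in. Total time was about 18.5 s.

**Last checks:**
- **Tray:** it reached its stop, with the sideways force rising from about 4 N to 33 N and no further movement. The angle measured 1.01 while gripped and 1.02 after release, against a stop of 1.0. The post's distance from the pivot read 156 mm instead of 161 mm in that last check, which I put down to a rough mask.
- **Pin:** in the wrist picture taken right after release it stood upright with its collar flat. The last top view still shows it there, within about 2 px of the predicted place.
- **Other objects:** comparing the first and last top views, only the pin, bore, tray and arm areas changed.
- **Robot:** the force reading was about zero at the end, so it was touching nothing.

**Not viewed or off:**
- The final picture could not be viewed because the 12-picture limit was reached, so the last checks are numerical only.
- One early height check of a bracket corner gave 71 mm instead of 90 mm. I took it as a badly picked pixel, because the plate's size and the contact height on placing both agreed with 90 mm.

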